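# Shade the microscope lamp and click it up to level six

## Robot

A 7-joint arm with a two-finger parallel gripper is mounted at the origin on the work surface. World frame = base frame: x ahead of the robot, y to its left, z up, the work surface at z = 0. Lengths are in m, angles in degrees, forces in N, time in s.
With the tool pointing down it reaches from about 0.35 to 0.9 m from the base axis. Payload 19.9 kg.
Tool frame: the origin (TCP) lies at the very end of the fingers, on their centre line; the grasp point (between the pads) lies 19 mm behind it (manip.grasp_offset is the z of the grasp point in the tool frame, in m); z points along the fingers, y is the line along which they close (so a half turn about z gives the same grasp; the last joint's range is limited). The gripper opens to 94 mm and grips with 3 to 60 N. Pads are 16 mm wide; open, the fingers measure 119 mm over their backs; the gripper's body (75 mm by 177 mm) begins 78 mm behind the grasp point.
Start: joints at [66.091, 23.915, -0.59, 92.452, 0.269, 63.638, -3.037], TCP at [0.229, -0.581, 0.205] pointing down, gripper open.
Joint ranges: [-161.28, 161.28], [-22.2, 115.67], [-73.04, 71.86], [3.21, 147.25], [-68.34, 248.33], [10.77, 114.83], [-161.83, 161.83]. Speed limits (degrees/s): [108.29, 108.29, 136.94, 136.94, 172.46, 172.46, 172.46].

## Interface

Orientations are given as [roll, pitch, yaw] about the fixed x, y, z axes, in that order (R = Rz(yaw) Ry(pitch) Rx(roll)).
In Python, from bench import manip gives the robot as it stands. The module is installed in compiled form; this text tells all that it offers.
- The arm moves only by the tool play_rows, never from a script. Its argument "plan" is a list of rows, each a list of 7 numbers: the shift along the tool's x, y, z each as a share of 0.25 m, from -1 to 1, then the turn, a rotation vector about the tool's x, y, z each as a share of 2 rad, from -1 to 1, then the opening, from 0 (shut) to 1 (fully open). A call has 1 to 20 rows; each row shifts and turns the commanded pose from where the row before left it, along the tool's axes as they then stand; what a row does not reach is not made up. A row lasts 1/8 s, in which the tool goes at most 62.5 mm and 10.7 degrees, less where a joint would pass 70% of its speed; a pose out of reach is approached as far as the arm can. A call with a number of a shift or a turn outside -1 to 1 is refused whole. A call with a gripper value outside its range is refused whole. The fingers move at their own pace and stop on an object; the grip force is fixed at half the most. Time passes only in rows, so rows that do not move let the fingers close. It gives the time, the measured TCP pose, the force, the opening and the grip force at its end, in the units of the state.
- manip.state(): the state, without advancing time (a new reading comes with each control period).
- manip.camera(name): name is "scene" or "top"; returns a dict with "frame" (480x640x3 uint8, red, green, blue), "mtx" (3x3 intrinsics, pixels), "R" (3x3) and "t" (3): a world point X has camera coordinates R X + t. Camera axes: x right, y down, z forward; pixel columns grow to the right and rows downward; lengths in m; the calibration is good to about 2 mm. A picture is of the moment at which its call begins. There is no depth.
- manip.sign_off(): hands the job in; it is judged then, once.
The state is a dict: "clock": time; "qpos": joint angles; "qvel": joint speeds; "effort": joint torques, N m; "tool_pos": TCP position; "tcp_rot": TCP orientation; "contact_force": force on the tool from outside, world axes, zero at the start; "moment": the same for the moment, N m; "width": finger opening in m; "gripper_force": force on a finger pad.
Only numpy, scipy, OpenCV 4.12 (cv2) and the standard library are available. Lean on these libraries where they do the work, as an engineer would, in place of code of your own. Each camera call takes 0.05 s, during which the arm holds its last target. There are 200 camera calls.

## Task

First push the black shade tube fully down over the lamp's metal spigot and let go of it. Then turn the blue click-stop dial clockwise until it rests in the sixth click counted from its off stop, never going on into the seventh, and leave the shade in place. Do not disturb the other things on the bench.

Things in the scene. Friction and masses are not known exactly. Their poses are not given: they have to be found in the camera images.
- lamp: White lamp unit fixed to the bench, 150 x 270 mm (its x, y), flat top at z = 75 mm. Origin: centre of the underside; z up; its -x side (vents and small blue panel) faces roughly to the robot. On the top: spigot at (0, -68) mm and dial at (0, +68) mm in this frame.
- spigot_top (a point): Centre of the top of the upright aluminium spigot, 109 mm above the bench. Spigot: 30 mm diameter, 30 mm tall, its top 4 mm tapering to 23 mm diameter; it stands on a dark collar of 50 mm diameter whose top, on which the shade must rest, is 30 mm below this point (79 mm above the bench). Axes as the lamp.
- dial_grip (a point): Point on the upright axis of the blue dial at the height to grip its bar, 109 mm above the bench. Above a disc of 48 mm diameter (top 11 mm above the lamp's flat top) the dial has an upright bar 44 mm long, 14 mm wide, from 11 to 43 mm above the lamp's flat top. The point turns with the dial: the bar lies along the point's x axis, and a white pointer line on the bar lies on the -x side. At off the point's axes are those of the lamp.
- dial (a joint): Angle of the blue dial in rad: 0 at the off stop (pointer to the lamp's -x side, at the red tick), growing clockwise seen from above. Click rests every 30 degrees (0.5236 rad), at the white ticks, up to the end stop at the tenth; the sixth is at 3.142. A hidden sprung pin in a notch holds it: about 0.2 N m to get over each hump, halfway between rests, after which it snaps into the next rest by itself when free. It starts in one of the rests 0, 1 or 2.
- shade: Black open-ended shade tube standing upright on the bench, 42 mm outer diameter, 32.5 mm bore, 55 mm tall, about 60 g, both ends alike. Origin: centre of its lower end; z along its axis.
- spacer: Bystander: orange spacer ring, 46 mm outer diameter, 25 mm bore, 40 mm tall, standing; too narrow for the spigot. Origin: centre of its underside.
- oil: Bystander: amber bottle, 32 mm diameter, 70 mm tall, standing. Origin: centre of its underside.
- objective: Bystander: steel microscope objective, up to 32 mm diameter, 45 mm tall, standing. Origin: centre of its underside.
- dish: Bystander: shallow glass dish, 90 mm diameter, 15 mm tall. Origin: centre of its underside.

How it is judged (in metres and radians):
On the way, in this order (a step that is already met when the one before it is completed fails the run):
1. the shade sits fully down on the spigot's collar, upright and released, with the dial not yet turned up (horizontal distance between shade and spigot_top below 0.004 m and z of shade in the frame of spigot_top below -0.027 m and angle between shade's own z axis and vertical below 0.08 rad and contact force between the fingers and shade below 0.1 N and value of joint dial below 1.3 rad), for 0.2 s.
2. the dial rests in its sixth click (value of joint dial between 2.99 and 3.29 rad), for 0.2 s.
At the end, for the whole second after the job is handed in: The dial rests in the sixth click (3.142 rad, within 0.15), still; the shade is upright (within 0.08 rad) on the spigot, its lower end within 3 mm of the collar and 4 mm of the spigot's axis, at rest (all of step 2 and velocity of joint dial between -0.05 and 0.05 rad/s and horizontal distance between shade and spigot_top below 0.004 m and z of shade in the frame of spigot_top below -0.027 m and angle between shade's own z axis and vertical below 0.08 rad and linear speed of shade below 0.02 m/s); the robot touches nothing.
It fails at once if the dial is turned past the hump into the seventh click (value of joint dial above 3.47 rad).
It fails at once if a bystander is moved by more than 25 mm or tipped over (distance of any of spacer, oil, objective, dish from where it was at the start of the episode above 0.025 m or angle between any of spacer, oil, objective's own z axis and vertical above 0.6 rad).
It also fails if it takes over 72 s, if anything falls off the work surface, if the arm or the gripper's body presses on something with over 40 N, if the wrist force passes 120 N, or if a joint passes its speed limit or range.

## Working session

There is one attempt and no reset: what is moved stays moved. The work goes in short steps, Python scripts to look and compute and a tool call to move; the robot and the scene stay as the last step left them, time stands still between calls to the robot, and variables do not carry over. Pictures are saved under pics/ and viewed, at most 10 in all, crops included, and the job is handed in when it is done.

Besides the shell and the picture viewer there is one more tool, called after "Emit:" as name(argument=value, ...), one argument or row to a line, values as JSON. play_rows: Moves the arm, as the interface text tells. Its arguments: {"type":"object","properties":{"plan":{"type":"array"}},"required":["plan"]}

```bash
mkdir -p pics; cat > h.py <<'E'
import numpy as np, cv2
from bench import manip
def snap(n):
    c={}
    for k in("top","scene"):
        d=manip.camera(k); c[k]=d
        cv2.imwrite(f"pics/{n}_{k}.png",d["frame"][:,:,::-1])
        np.savez(f"pics/{n}_{k}.npz",mtx=d["mtx"],R=d["R"],t=d["t"])
def cam(n,k): return np.load(f"pics/{n}_{k}.npz")
def back(c,u,v,z):
    d=c["R"].T@np.linalg.inv(c["mtx"])@[u,v,1]; o=-c["R"].T@c["t"]
    return o+d*(z-o[2])/d[2]
def proj(c,X):
    p=c["mtx"]@(c["R"]@np.array(X,float)+c["t"]); return p[:2]/p[2]
E
python3 -c "
from h import *
snap('a')
for k in('top','scene'):
  c=cam('a',k); print(k,c['mtx'].tolist(),-c['R'].T@c['t'],c['R'].tolist())
print(manip.state())"
```

```text
top [[518.2148145395804, 0.0, 320.40549185721073], [0.0, 518.2148145395804, 228.88840970284852], [0.0, 0.0, 1.0]] [ 0.49710332 -0.05318288  1.05152998] [[0.01876452964667152, -0.9993145739943742, 0.03191041569114757], [-0.9907654618683304, -0.02287155697915415, -0.13364389791600317], [0.1342821358035869, -0.02910797285610866, -0.9905155394642907]]
scene [[615.7512757758425, 0.0, 323.8749097095651], [0.0, 615.7512757758425, 245.10057846123755], [0.0, 0.0, 1.0]] [1.23263527 0.21983553 0.87783005] [[-0.4071711190402425, 0.9131550500712863, -0.01896139100443432], [0.690110341790487, 0.2939848939581137, -0.6613021989062591], [-0.5982970800307598, -0.28234860837932785, -0.7498799019662569]]
{'clock': 0.1, 'qpos': array([66.09283801, 23.94599169, -0.59091974, 92.4826408 ,  0.26992231,
       63.63804692, -3.0354317 ]), 'qvel': array([-0.01868509, -0.16131155,  0.06907721, -0.11085255,  0.13193722,
        0.05227473,  0.05204382]), 'effort': array([ 8.98671151e-04, -8.52585411e+01,  6.40039053e-01, -4.26699114e+01,
       -4.88779403e-02,  1.62881333e-02, -2.13069029e-06]), 'tool_pos': array([ 0.22922533, -0.58107168,  0.2048687 ]), 'tcp_rot': array([-1.79934892e+02,  5.33431554e-03,  2.15319264e+01]), 'contact_force': array([-0.03720335, -0.87069686,  0.24036426]), 'moment': array([-0.0275244 ,  0.00320818,  0.01558698]), 'gripper_force': 0.0, 'width': 0.09360460029607884}
```

View pics/a_top.png

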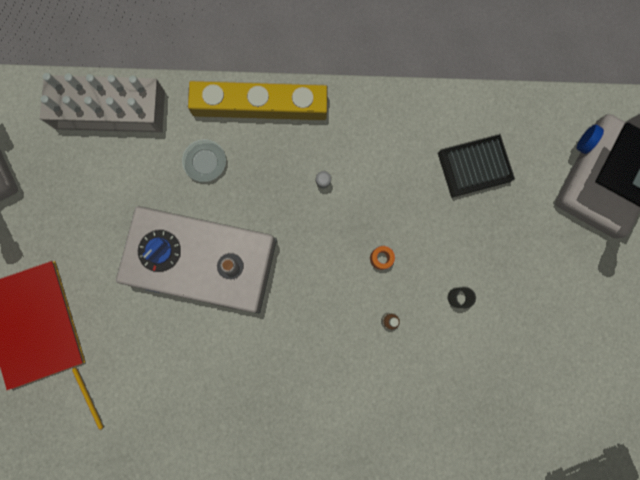

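View pics/a_scene.png

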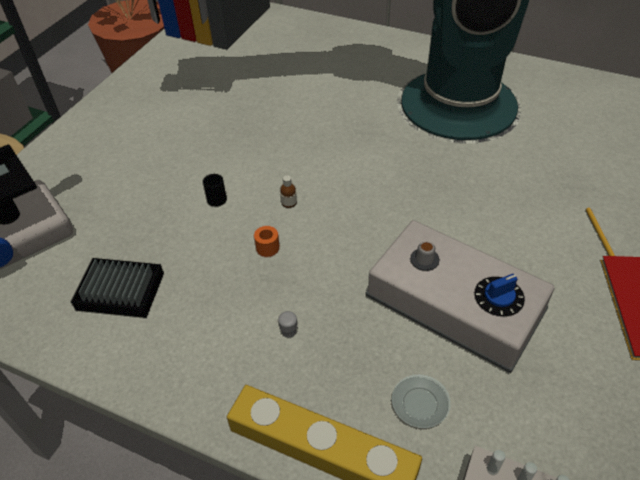

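Top view: shade at about (461,298), spigot (230,265), dial (159,250). Scene view: shade (215,190), spigot (426,255), dial (500,294). I'll enlarge these.

```bash
cat >> h.py <<'E'
def tiles(n,lst,out,s=6):
    T=[]
    for k,u,v in lst:
        f=cv2.imread(f"pics/{n}_{k}.png"); w,h=400//s,300//s
        t=cv2.resize(f[v:v+h,u:u+w],(400,300),interpolation=cv2.INTER_CUBIC)
        t=np.clip(t.astype(float)*1.5,0,255).astype(np.uint8)
        for i in range(0,w,10):
            x=int(i*400/w); cv2.line(t,(x,0),(x,6),(0,0,255),1); cv2.putText(t,str(u+i),(x,16),0,.35,(0,0,255))
        for i in range(10,h,10):
            y=int(i*300/h); cv2.line(t,(0,y),(6,y),(0,0,255),1); cv2.putText(t,str(v+i),(8,y+4),0,.35,(0,0,255))
        T.append(t)
    cv2.imwrite(f"pics/{out}.png",np.vstack([np.hstack(T[:2]),np.hstack(T[2:])]))
E
python3 -c "
from h import *
tiles('a',[('top',430,275),('scene',185,165),('top',200,240),('scene',395,230)],'a_t1')
tiles('a',[('top',128,225),('scene',467,268),('top',110,200),('scene',360,215)],'a_t2')
"
```

```text
(no output)
```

View pics/a_t1.png

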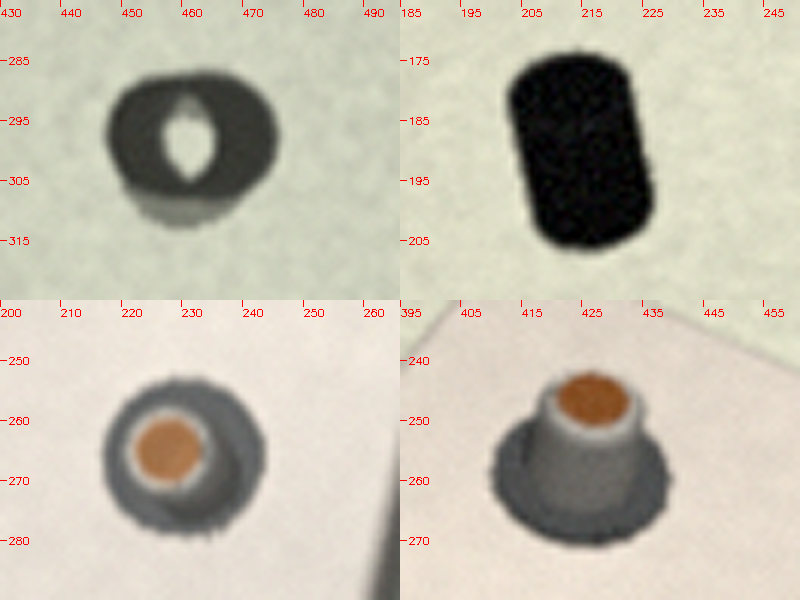

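View pics/a_t2.png

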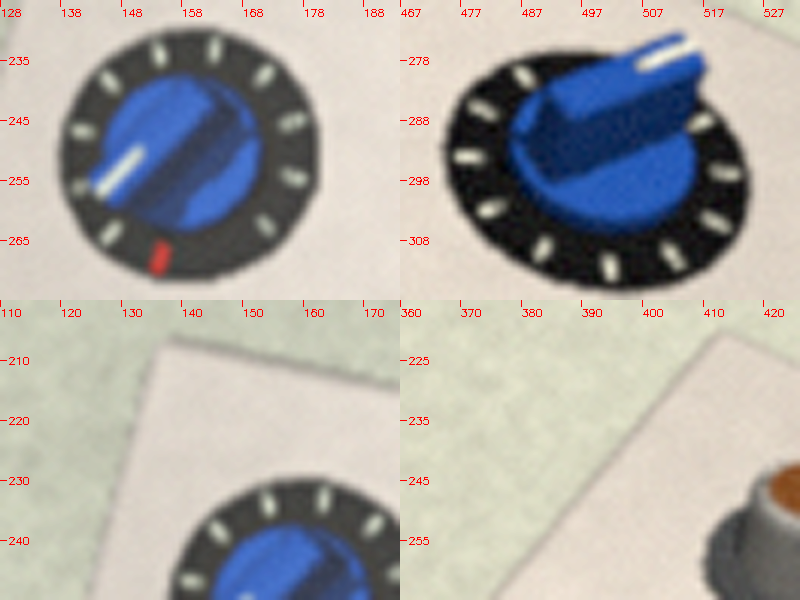

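The dial pointer is two ticks clockwise of the red tick, so it starts at click 2. Next I fit the positions in both views.

```bash
cat > fit.py <<'E'
from h import *
from scipy.optimize import least_squares
a=np.linspace(0,2*np.pi,60); circ=np.c_[np.cos(a),np.sin(a),0*a]
def mask(n,k,box,f):
    im=cv2.imread(f"pics/{n}_{k}.png").astype(int); u,v,w,h=box
    m=np.zeros(im.shape[:2],np.uint8); m[v:v+h,u:u+w]=f(im)[v:v+h,u:u+w]; return m
def ext(p): return np.r_[p.min(0),p.max(0)]
def tube(n,k,box,f,r,z0,z1):  # xy matching the silhouette extents
    c=cam(n,k); ys,xs=np.nonzero(mask(n,k,box,f)); e=ext(np.c_[xs,ys])+[-.5,-.5,.5,.5]
    g=lambda q: ext(np.array([proj(c,[q[0],q[1],z]+r*p) for z in(z0,z1) for p in circ]))-e
    s=least_squares(g,back(c,xs.mean(),ys.mean(),(z0+z1)/2)[:2]); return s.x,s.fun
E
python3 - <<'E'
from fit import *
for k,b in(("top",(435,278,50,45)),("scene",(195,165,45,50))):
    print("shade",k,*tube("a",k,b,lambda i:i.max(2)<75,.021,0,.055))
for k,b in(("top",(215,255,25,22)),("scene",(415,238,25,18))):
    ys,xs=np.nonzero(mask("a",k,b,lambda i:i[:,:,2]-i[:,:,0]>25)); c=cam("a",k); print("spig",k,len(xs),xs.mean(),ys.mean(),back(c,xs.mean(),ys.mean(),.109))
# collar ellipse (extents read off) and dial face
for k,z,u,v in(("top",.079,(217,244),(253,279.3)),("scene",.079,(410,440),(249,271.3)),):
    print("collar",back(cam("a",k),np.mean(u),np.mean(v),z))
for k,u,v in(("top",(137.5,181),(229.5,272)),("scene",(474.5,525),(276.5,316.5))):
    p=back(cam("a",k),np.mean(u),np.mean(v),.076); print("dial",k,p)
for k,r in(("top",(154.3,268)),("scene",(515,286))):print("tick?",back(cam("a",k),*r,.076))
c=cam("a","top");print("ptr",back(c,145,256,.118),back(c,150.5,250.5,.118))
for k,u,v in(("top",137,207),("top",274,237),("scene",414,221)):print("corner",back(cam("a",k),u,v,.075))
E
```

```text
shade top [ 0.50549499 -0.36405247] [-7.41176685e-01 -5.92309697e-03  7.04903415e-01  5.38781328e-04]
shade scene [ 0.50552461 -0.36215153] [-0.56310242 -0.71785281  0.58164449  0.66573995]
spig top 100 227.2 264.58 [0.55585007 0.08654055 0.109     ]
spig scene 89 426.3370786516854 246.1573033707865 [0.55484438 0.08741721 0.109     ]
collar [0.55492057 0.08473791 0.079     ]
collar [0.55932426 0.08981004 0.079     ]
dial top [0.58112234 0.2189905  0.076     ]
dial scene [0.58267155 0.22281648 0.076     ]
tick? [0.54872603 0.22618798 0.076     ]
tick? [0.55197717 0.24050638 0.076     ]
ptr [0.56755638 0.23192302 0.118     ] [0.57761658 0.2228092  0.118     ]
corner [0.66325178 0.26593425 0.075     ]
corner [0.61196945 0.00569683 0.075     ]
corner [0.4760544  0.04286991 0.075     ]
```

Lamp yaw comes out at about -11.2°, spigot at (0.5553, 0.087), dial at (0.582, 0.221). The pointer line runs at 138°, which is click 1 and not 2: the direction of the line is free of parallax. The shade is at (0.5055, -0.363). Moving above it.

Emit:
play_rows(
  plan=[
    [0.15, -0.045, 0.024, 0, 0, 0, 1],
    [0.15, -0.045, 0.024, 0, 0, 0, 1],
    [0.15, -0.045, 0.024, 0, 0, 0, 1],
    [0.15, -0.045, 0.024, 0, 0, 0, 1],
    [0.15, -0.045, 0.024, 0, 0, 0, 1],
    [0.15, -0.045, 0.024, 0, 0, 0, 1],
    [0.15, -0.045, 0.024, 0, 0, 0, 1],
    [0.15, -0.045, 0.024, 0, 0, 0, 1],
    [0.15, -0.045, 0.024, 0, 0, 0, 1],
    [0, 0, 0, 0, 0, 0, 1],
    [0, 0, 0, 0, 0, 0, 1],
  ],
)

```text
clock: 1.48
tool_pos: [0.5056, -0.3637, 0.1512]
tcp_rot: [-180.0, 0.0, 21.5]
contact_force: [-0.3, -0.4, 0.2]
width: 0.0937
gripper_force: 0.0
```

```bash
cat >> h.py <<'E'
def go(x,y,z,yaw=None):  # remaining move in tool axes, units of share
    s=manip.state(); p=s["tool_pos"]; w=np.radians(s["tcp_rot"][2]); d=np.array([x,y,z])-p
    print("t",round(s["clock"],2),"pos",p.round(4),"rot",s["tcp_rot"].round(2),"q7",round(s["qpos"][6],1),"w",round(s["width"],4),"gf",round(s["gripper_force"],1),"F",s["contact_force"].round(1))
    print("shares",(np.array([d[0]*np.cos(w)+d[1]*np.sin(w),d[0]*np.sin(w)-d[1]*np.cos(w),-d[2]])/.25).round(4), "turn", None if yaw is None else round(np.radians(s["tcp_rot"][2]-yaw)/2,4))
E
python3 -c "
from h import *
go(.5055,-.3631,.022)"
```

```text
t 1.48 pos [ 0.5056 -0.3637  0.1512] rot [-1.7998e+02  4.0000e-02  2.1520e+01] q7 -38.6 w 0.0937 gf 0.0 F [-0.3 -0.4  0.2]
shares [ 5.000e-04 -2.400e-03  5.167e-01] turn None
```

Emit:
play_rows(
  plan=[
    [0, -0.002, 0.1, 0, 0, 0, 1],
    [0, 0, 0.1, 0, 0, 0, 1],
    [0, 0, 0.1, 0, 0, 0, 1],
    [0, 0, 0.1, 0, 0, 0, 1],
    [0, 0, 0.067, 0, 0, 0, 1],
    [0, 0, 0.05, 0, 0, 0, 1],
    [0, 0, 0, 0, 0, 0, 1],
    [0, 0, 0, 0, 0, 0, 0],
    [0, 0, 0, 0, 0, 0, 0],
    [0, 0, 0, 0, 0, 0, 0],
    [0, 0, 0, 0, 0, 0, 0],
    [0, 0, 0, 0, 0, 0, 0],
    [0, 0, 0, 0, 0, 0, 0],
    [0, 0, 0, 0, 0, 0, 0],
    [0, 0, 0, 0, 0, 0, 0],
  ],
)

```text
clock: 3.35
tool_pos: [0.506, -0.3629, 0.0222]
tcp_rot: [-180.0, 0.0, 21.5]
contact_force: [0.0, 0.3, 0.7]
width: 0.0416
gripper_force: 30.0
```

```bash
python3 -c "
from h import *
go(.5553,.087,.19)"
```

```text
t 3.35 pos [ 0.506  -0.3629  0.0222] rot [-180.      0.     21.53] q7 -39.9 w 0.0416 gf 30.0 F [0.  0.3 0.7]
shares [ 0.8439 -1.6014 -0.6712] turn None
```

Emit:
play_rows(
  plan=[
    [0, 0, -0.112, 0, 0, 0, 0],
    [0, 0, -0.112, 0, 0, 0, 0],
    [0, 0, -0.112, 0, 0, 0, 0],
    [0, 0, -0.112, 0, 0, 0, 0],
    [0, 0, -0.112, 0, 0, 0, 0],
    [0, 0, -0.112, 0, 0, 0, 0],
    [0.0703, -0.1334, 0, 0, 0, 0, 0],
    [0.0703, -0.1334, 0, 0, 0, 0, 0],
    [0.0703, -0.1334, 0, 0, 0, 0, 0],
    [0.0703, -0.1334, 0, 0, 0, 0, 0],
    [0.0703, -0.1334, 0, 0, 0, 0, 0],
    [0.0703, -0.1334, 0, 0, 0, 0, 0],
    [0.0703, -0.1334, 0, 0, 0, 0, 0],
    [0.0703, -0.1334, 0, 0, 0, 0, 0],
    [0.0703, -0.1334, 0, 0, 0, 0, 0],
    [0.0703, -0.1334, 0, 0, 0, 0, 0],
    [0.0703, -0.1334, 0, 0, 0, 0, 0],
    [0.0703, -0.1334, 0, 0, 0, 0, 0],
    [0, 0, 0, 0, 0, 0, 0],
    [0, 0, 0, 0, 0, 0, 0],
  ],
)

```text
clock: 5.85
tool_pos: [0.5552, 0.0861, 0.19]
tcp_rot: [180.0, 0.0, 21.5]
contact_force: [-0.4, 0.5, 0.1]
width: 0.0417
gripper_force: 30.0
```

```bash
python3 -c "
from h import *
snap('b')
go(.5553,.087,.135)
for k in('top','scene'):
  c=cam('b',k); print(k,proj(c,[.5553,.087,.109]),proj(c,[.5553,.087,.168]))
tiles('b',[('top',195,235),('scene',390,210),('top',175,220),('scene',370,190)],'b_t',6)"
```

```text
t 5.95 pos [0.5553 0.0856 0.1901] rot [1.7998e+02 2.0000e-02 2.1450e+01] q7 -86.6 w 0.0421 gf 30.0 F [ 0.2 -0.3  0.1]
shares [ 0.0021 -0.0051  0.2205] turn None
top [226.93177627 264.87881918] [221.82644981 262.62275019]
scene [426.0104182  246.27331616] [429.93837434 221.68688429]
```

View pics/b_t.png

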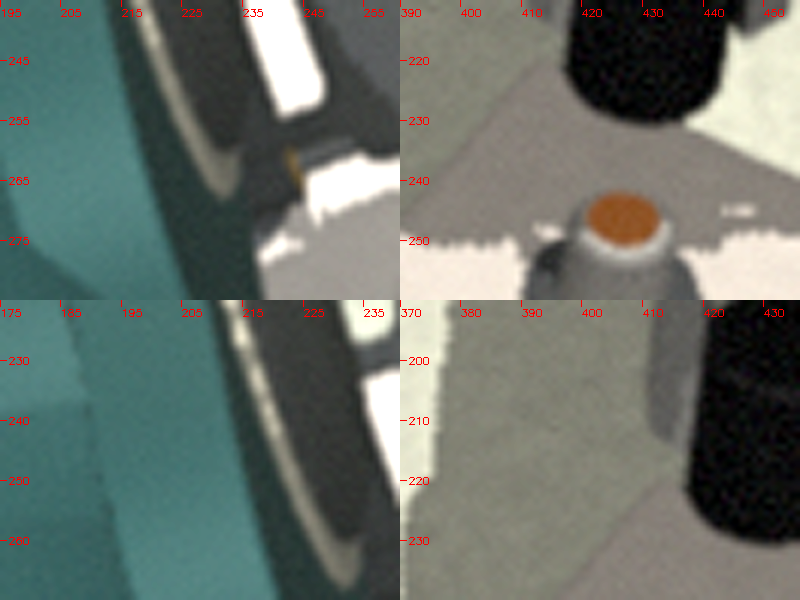

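```bash
python3 - <<'E'
from fit import *
c=cam("b","scene"); m=mask("b","scene",(405,216,45,22),lambda i:i.max(2)<55)
ys,xs=np.nonzero(m)
for v in range(216,233): 
    r=xs[ys==v]
    if len(r): print(v,r.min(),r.max(),end="; ")
print("bottom",ys.max())
q=(.5553,.0856)
P=np.array([proj(c,[q[0],q[1],z]+.021*p) for z in np.linspace(.168,.19,23) for p in circ])
h=cv2.convexHull(P.astype(np.float32)); M=np.zeros((480,640),np.uint8); cv2.fillPoly(M,[np.round(h*16).astype(int)],1,shift=4)
ys,xs=np.nonzero(M)
for v in range(216,233):
    r=xs[ys==v]
    if len(r): print(v,r.min(),r.max(),end="; ")
E
```

```text
216 418 443; 217 417 443; 218 417 443; 219 417 442; 220 417 442; 221 417 442; 222 417 442; 223 418 442; 224 418 441; 225 419 441; 226 420 440; 227 421 439; 228 422 437; 229 424 436; 230 427 433; bottom 230
216 416 444; 217 416 444; 218 416 443; 219 416 443; 220 416 443; 221 416 443; 222 416 443; 223 416 442; 224 417 442; 225 417 442; 226 418 442; 227 419 441; 228 420 440; 229 421 438; 230 424 437; 231 426 435;
```

The held shade is centred on the tool to within 1 mm: predicted and measured silhouettes agree around column 429.8, bottom row 230. Aligning and descending.

Emit:
play_rows(
  plan=[
    [0.001, -0.004, 0.05, 0, 0, 0, 0],
    [0, 0, 0.06, 0, 0, 0, 0],
    [0, 0, 0.06, 0, 0, 0, 0],
    [0, 0, 0.04, 0, 0, 0, 0],
    [0, 0, 0, 0, 0, 0, 0],
    [0, 0, 0, 0, 0, 0, 0],
  ],
)

```text
clock: 6.7
tool_pos: [0.5554, 0.0879, 0.138]
tcp_rot: [-180.0, -0.0, 21.5]
contact_force: [0.4, -0.0, -1.0]
width: 0.0418
gripper_force: 30.0
```

```bash
python3 -c "
from h import *
go(.5553,.087,.101)"
```

```text
t 6.7 pos [0.5554 0.0879 0.138 ] rot [-1.800e+02 -3.000e-02  2.153e+01] q7 -88.0 w 0.0418 gf 30.0 F [ 0.4 -0.  -1. ]
shares [-0.0018  0.0033  0.1481] turn None
```

Emit:
play_rows(
  plan=[
    [0, 0.001, 0.012, 0, 0, 0, 0],
    [0, 0, 0.012, 0, 0, 0, 0],
    [0, 0, 0.012, 0, 0, 0, 0],
    [0, 0, 0.006, 0, 0, 0, 0],
    [0, 0, 0.006, 0, 0, 0, 0],
    [0, 0, 0, 0, 0, 0, 0],
  ],
)

```text
clock: 7.45
tool_pos: [0.5552, 0.0877, 0.1256]
tcp_rot: [-180.0, 0.0, 21.5]
contact_force: [-0.6, -0.2, -0.4]
width: 0.0417
gripper_force: 30.0
```

No contact force after 5 mm over the taper, so it has entered the spigot. Continuing down.

Emit:
play_rows(
  plan=[
    [0, 0, 0.01, 0, 0, 0, 0],
    [0, 0, 0.01, 0, 0, 0, 0],
    [0, 0, 0.01, 0, 0, 0, 0],
    [0, 0, 0.01, 0, 0, 0, 0],
    [0, 0, 0.01, 0, 0, 0, 0],
    [0, 0, 0.01, 0, 0, 0, 0],
    [0, 0, 0, 0, 0, 0, 0],
  ],
)

```text
clock: 8.32
tool_pos: [0.5551, 0.0876, 0.1105]
tcp_rot: [-180.0, 0.0, 21.5]
contact_force: [-0.1, 0.2, -0.6]
width: 0.0422
gripper_force: 30.0
```

Emit:
play_rows(
  plan=[
    [0, 0, 0.01, 0, 0, 0, 0],
    [0, 0, 0.01, 0, 0, 0, 0],
    [0, 0, 0.01, 0, 0, 0, 0],
    [0, 0, 0.004, 0, 0, 0, 0],
    [0, 0, 0.004, 0, 0, 0, 0],
    [0, 0, 0, 0, 0, 0, 0],
  ],
)

```text
clock: 9.07
tool_pos: [0.5553, 0.0876, 0.1012]
tcp_rot: [-180.0, -0.0, 21.5]
contact_force: [-0.2, 0.4, -0.4]
width: 0.0416
gripper_force: 30.0
```

Emit:
play_rows(
  plan=[
    [0, 0, 0.004, 0, 0, 0, 0],
    [0, 0, 0.003, 0, 0, 0, 0],
    [0, 0, 0, 0, 0, 0, 0],
  ],
)

```text
clock: 9.45
tool_pos: [0.5555, 0.0877, 0.101]
tcp_rot: [180.0, -0.0, 21.5]
contact_force: [-9.7, -2.0, 27.9]
width: 0.0418
gripper_force: 30.0
```

It meets 28 N upward at the expected collar height (79 mm), so it is seated. Releasing and rising.

Emit:
play_rows(
  plan=[
    [0, 0, -0.004, 0, 0, 0, 0],
    [0, 0, 0, 0, 0, 0, 1],
    [0, 0, 0, 0, 0, 0, 1],
    [0, 0, 0, 0, 0, 0, 1],
    [0, 0, 0, 0, 0, 0, 1],
    [0, 0, 0, 0, 0, 0, 1],
    [0, 0, 0, 0, 0, 0, 1],
    [0, 0, -0.06, 0, 0, 0, 1],
    [0, 0, -0.12, 0, 0, 0, 1],
    [0, 0, -0.12, 0, 0, 0, 1],
    [0, 0, -0.12, 0, 0, 0, 1],
    [0, 0, 0, 0, 0, 0, 1],
  ],
)

```text
clock: 10.95
tool_pos: [0.5564, 0.0879, 0.2086]
tcp_rot: [179.9, -0.2, 21.5]
contact_force: [0.9, 0.5, 0.0]
width: 0.0938
gripper_force: 0.0
```

```bash
python3 -c "
from h import *
snap('c')
go(.582,.221,.205,138.8)
tiles('c',[('top',195,235),('scene',385,215),('top',128,225),('scene',467,260)],'c_t',6)"
```

```text
t 11.05 pos [0.5552 0.0876 0.2059] rot [ 1.7999e+02 -3.0000e-02  2.1530e+01] q7 -86.4 w 0.0943 gf 0.0 F [-0.6 -0.5 -0. ]
shares [ 0.2956 -0.4572  0.0036] turn -1.0234
```

View pics/c_t.png

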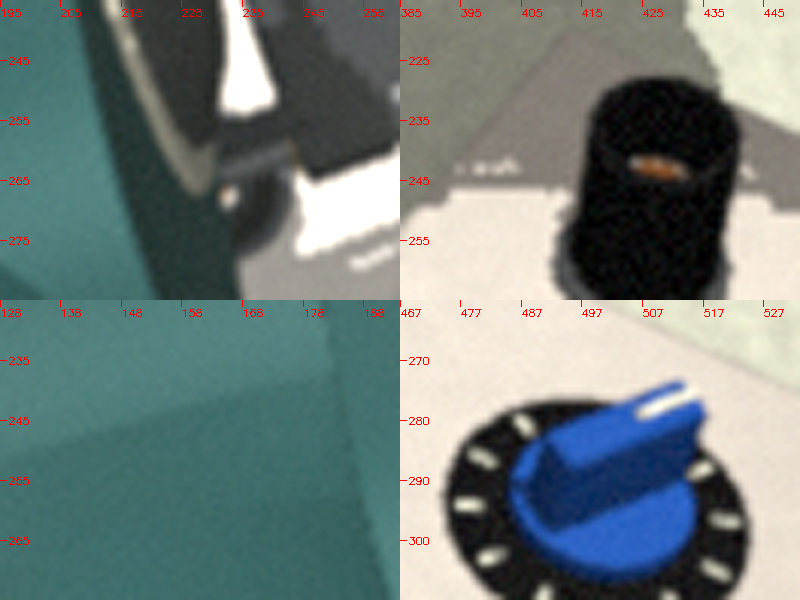

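The shade is down on the spigot: its rim is around (425,245), with the brown spigot top visible deep inside. Checking the bar's direction from the scene view.

```bash
python3 -c "
from h import *
c=cam('c','scene')
a=back(c,505.5,279.3,.118);b=back(c,515,275.3,.118);print(a,b,np.degrees(np.arctan2(*(b-a)[1::-1])))
ctr=np.array([.5818,.221,.118])
for ang in(138.8,108.8):
  d=np.radians(ang);u=np.array([np.cos(d),np.sin(d),0]);n=np.array([-u[1],u[0],0])
  print(ang,[proj(c,ctr+s*.022*u+t*.007*n).round(1).tolist() for s in(1,-1) for t in(1,-1)])
"
```

```text
[0.58035635 0.22302792 0.118     ] [0.56666578 0.23478447 0.118     ] 139.3461859048032
138.8 [[512.9, 271.7], [518.4, 278.0], [489.6, 281.2], [494.8, 287.7]]
108.8 [[517.9, 276.9], [518.9, 284.0], [489.3, 275.2], [490.0, 282.3]]
```

Both views give about 139°, so the dial is at click 1. Moving over the dial and turning to match the bar.

Emit:
play_rows(
  plan=[
    [0.059, -0.0915, 0, 0, 0, 0, 1],
    [0.059, -0.0915, 0, 0, 0, 0, 1],
    [0.059, -0.0915, 0, 0, 0, 0, 1],
    [0.059, -0.0915, 0, 0, 0, 0, 1],
    [0.059, -0.0915, 0, 0, 0, 0, 1],
    [0, 0, 0, 0, 0, -0.085, 1],
    [0, 0, 0, 0, 0, -0.085, 1],
    [0, 0, 0, 0, 0, -0.085, 1],
    [0, 0, 0, 0, 0, -0.085, 1],
    [0, 0, 0, 0, 0, -0.085, 1],
    [0, 0, 0, 0, 0, -0.085, 1],
    [0, 0, 0, 0, 0, -0.085, 1],
    [0, 0, 0, 0, 0, -0.085, 1],
    [0, 0, 0, 0, 0, -0.085, 1],
    [0, 0, 0, 0, 0, -0.085, 1],
    [0, 0, 0, 0, 0, -0.085, 1],
    [0, 0, 0, 0, 0, -0.088, 1],
    [0, 0, 0, 0, 0, 0, 1],
    [0, 0, 0, 0, 0, 0, 1],
  ],
)

```text
clock: 13.42
tool_pos: [0.5817, 0.2209, 0.205]
tcp_rot: [-180.0, -0.0, 138.5]
contact_force: [0.5, -0.2, 0.1]
width: 0.0942
gripper_force: 0.0
```

```bash
python3 -c "
from h import *
go(.5818,.221,.092,138.8); print(manip.state()['moment'].round(3))"
```

```text
t 13.43 pos [0.5817 0.2209 0.205 ] rot [-1.7997e+02 -3.0000e-02  1.3852e+02] q7 7.5 w 0.0942 gf 0.0 F [ 0.5 -0.2  0.1]
shares [-1.000e-04  4.000e-04  4.522e-01] turn -0.0024
[ 0.034 -0.158 -0.078]
```

Emit:
play_rows(
  plan=[
    [0, 0, 0.1, 0, 0, 0, 1],
    [0, 0, 0.1, 0, 0, 0, 1],
    [0, 0, 0.1, 0, 0, 0, 1],
    [0, 0, 0.1, 0, 0, 0, 1],
    [0, 0, 0.052, 0, 0, 0, 1],
    [0, 0, 0, 0, 0, 0, 0],
    [0, 0, 0, 0, 0, 0, 0],
    [0, 0, 0, 0, 0, 0, 0],
    [0, 0, 0, 0, 0, 0, 0],
    [0, 0, 0, 0, 0, 0, 0],
    [0, 0, 0, 0, 0, 0, 0],
    [0, 0, 0, 0, 0, 0, 0],
    [0, 0, 0, 0, 0, 0, 0],
    [0, 0, 0, 0, 0, 0, 0],
  ],
)

```text
clock: 15.18
tool_pos: [0.5818, 0.221, 0.0924]
tcp_rot: [-180.0, -0.0, 138.8]
contact_force: [-1.1, -0.6, 1.7]
width: 0.0138
gripper_force: 30.0
```

```bash
python3 -c "
from h import *
go(.5818,.221,.092,138.8); print(manip.state()['moment'].round(3))"
```

```text
t 15.18 pos [0.5818 0.221  0.0924] rot [-1.7998e+02 -1.0000e-02  1.3876e+02] q7 3.4 w 0.0138 gf 30.0 F [-1.1 -0.6  1.7]
shares [-0.0001  0.0002  0.0016] turn -0.0004
[-0.193  0.088  0.05 ]
```

The bar is gripped (13.8 mm wide, 30 N). Turning the first 90° clockwise.

Emit:
play_rows(
  plan=[
    [0, 0, 0, 0, 0, 0.06, 0],
    [0, 0, 0, 0, 0, 0.06, 0],
    [0, 0, 0, 0, 0, 0.06, 0],
    [0, 0, 0, 0, 0, 0.06, 0],
    [0, 0, 0, 0, 0, 0.06, 0],
    [0, 0, 0, 0, 0, 0.06, 0],
    [0, 0, 0, 0, 0, 0.06, 0],
    [0, 0, 0, 0, 0, 0.06, 0],
    [0, 0, 0, 0, 0, 0.06, 0],
    [0, 0, 0, 0, 0, 0.06, 0],
    [0, 0, 0, 0, 0, 0.06, 0],
    [0, 0, 0, 0, 0, 0.06, 0],
    [0, 0, 0, 0, 0, 0.065, 0],
    [0, 0, 0, 0, 0, 0, 0],
    [0, 0, 0, 0, 0, 0, 0],
  ],
)

```text
clock: 17.05
tool_pos: [0.5821, 0.2211, 0.0924]
tcp_rot: [180.0, -0.0, 49.0]
contact_force: [5.0, -0.5, -4.6]
width: 0.0138
gripper_force: 29.9
```

```bash
python3 -c "
from h import *
go(.5818,.221,.092,-11.2); print(manip.state()['moment'].round(3))"
```

```text
t 17.05 pos [0.5821 0.2211 0.0924] rot [ 1.7999e+02 -2.0000e-02  4.8970e+01] q7 -75.5 w 0.0138 gf 29.9 F [ 5.  -0.5 -4.6]
shares [-0.0011 -0.0008  0.0017] turn 0.5251
[ 0.117 -1.203  0.026]
```

Emit:
play_rows(
  plan=[
    [0, 0, 0, 0, 0, 0.06, 0],
    [0, 0, 0, 0, 0, 0.06, 0],
    [0, 0, 0, 0, 0, 0.06, 0],
    [0, 0, 0, 0, 0, 0.06, 0],
    [0, 0, 0, 0, 0, 0.06, 0],
    [0, 0, 0, 0, 0, 0.06, 0],
    [0, 0, 0, 0, 0, 0.06, 0],
    [0, 0, 0, 0, 0, 0.06, 0],
    [0, 0, 0, 0, 0, 0.03, 0],
    [0, 0, 0, 0, 0, 0.015, 0],
    [0, 0, 0, 0, 0, 0, 0],
    [0, 0, 0, 0, 0, 0, 0],
  ],
)

```text
clock: 18.55
tool_pos: [0.5817, 0.2209, 0.0924]
tcp_rot: [180.0, 0.0, -11.3]
contact_force: [-1.5, -3.3, 2.1]
width: 0.0136
gripper_force: 30.0
```

```bash
python3 -c "
from h import *
go(.5818,.221,.092,-11.2); print(manip.state()['moment'].round(3))"
```

```text
t 18.55 pos [0.5817 0.2209 0.0924] rot [ 1.7998e+02  2.0000e-02 -1.1280e+01] q7 -128.5 w 0.0136 gf 30.0 F [-1.5 -3.3  2.1]
shares [ 0.0002 -0.0006  0.0018] turn -0.0007
[-0.814  0.048  0.005]
```

Turned the full 150°. Releasing, rising, then backing away (toward the robot) so the cameras can see.

Emit:
play_rows(
  plan=[
    [0, 0, 0, 0, 0, 0, 1],
    [0, 0, 0, 0, 0, 0, 1],
    [0, 0, 0, 0, 0, 0, 1],
    [0, 0, 0, 0, 0, 0, 1],
    [0, 0, 0, 0, 0, 0, 1],
    [0, 0, 0, 0, 0, 0, 1],
    [0, 0, -0.08, 0, 0, 0, 1],
    [0, 0, -0.12, 0, 0, 0, 1],
    [0, 0, -0.12, 0, 0, 0, 1],
    [0, 0, -0.12, 0, 0, 0, 1],
    [0, 0, -0.12, 0, 0, 0, 1],
    [-0.12, 0, 0, 0, 0, 0, 1],
    [-0.12, 0, 0, 0, 0, 0, 1],
    [-0.12, 0, 0, 0, 0, 0, 1],
    [-0.12, 0, 0, 0, 0, 0, 1],
    [-0.12, 0, 0, 0, 0, 0, 1],
    [0, 0, 0, 0, 0, 0, 1],
    [0, 0, 0, 0, 0, 0, 1],
  ],
)

```text
clock: 20.8
tool_pos: [0.4356, 0.2505, 0.2335]
tcp_rot: [-180.0, -0.1, -11.4]
contact_force: [0.1, -0.0, 0.1]
width: 0.0939
gripper_force: 0.0
```

```bash
python3 -c "
from h import *
snap('d')
tiles('d',[('top',128,225),('scene',467,260),('top',195,235),('scene',385,215)],'d_t',6)"
```

```text
(no output)
```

View pics/d_t.png

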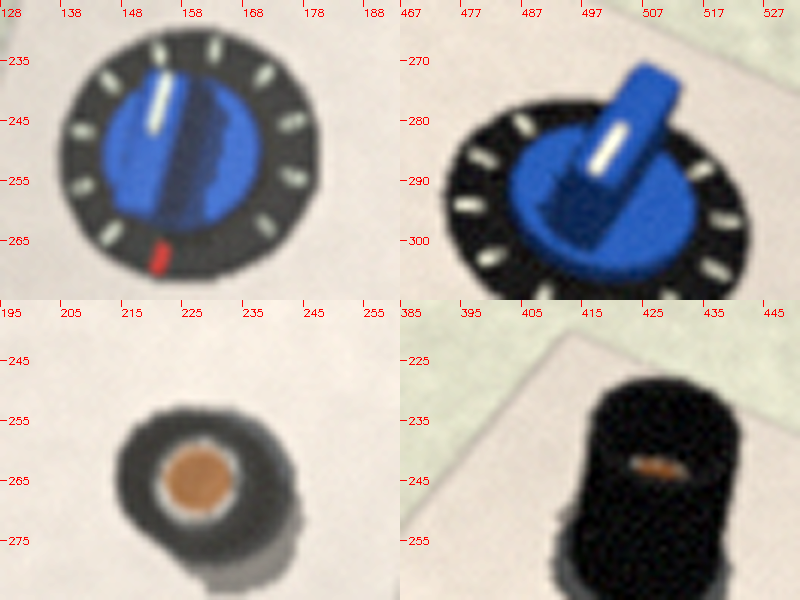

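View pics/d_scene.png

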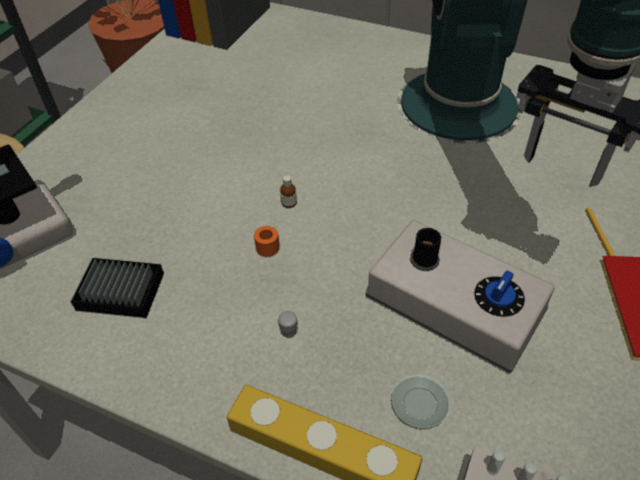

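The pointer line, from (153,246) to (155.5,237.5), lies parallel to the direction of the sixth tick, opposite the red one. The shade sits concentric on the spigot at (228,265), and the bystanders are where they were. Handing in.

```bash
python3 -c "
from bench import manip
print(manip.sign_off())"
```

```text
the job is handed in; nothing more can be done
None
```

I seated the shade fully on the spigot and released it, then turned the dial from click 1 to the sixth click; I handed the job in at about 21 s with the bystanders not visibly moved, and the sign-off returned no verdict.

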